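Sweep the spatula into its covered tray compartment

ROBOT

A 6-joint arm with a two-finger parallel gripper is mounted at the origin on a cart in front of the work surface, level with it; the furniture and walls round the work are solid. World frame = base frame: x ahead of the robot, y to its left, z up, the work surface at z = 0. Lengths are in m, angles in rad, forces in N, time in s.
With the tool pointing down it reaches from about 0.25 to 0.725 m from the base axis. Payload 4 kg.
Tool frame: the origin (TCP) lies on the centre line of the jaws, within the pads' length; the fingertips stand 22 mm ahead of it and the grasp point (between the pads) lies 3 mm ahead of it; z points along the fingers, y is the line along which they close (so a half turn about z gives the same grasp; the last joint's range is limited). The gripper opens to 85 mm and grips with 20 to 120 N. Pads are 22 mm wide; open, the fingers measure 114 mm over their backs; the gripper's body (76 mm by 85 mm) begins 54 mm behind the grasp point. The pads swing forward as they close: fully open they stand 13 mm farther back than shut.
Start: joints at [1.173, 0.241, 0.005, 1.335, 0, 1.571], TCP at [0.194, 0.461, 0.253] pointing down, gripper open.
Joint ranges: [-2.72, 2.72], [-1.05, 1.87], [-1.09, 1.28], [-1.99, 2.15], [-1.42, 1.44], [-3.14, 3.14]. Speed limits (rad/s): [2.79, 2.79, 3.14, 3.14, 3.14, 3.14].

INTERFACE

Orientations are given as a unit quaternion [x, y, z, w].
In Python, from workcell import bot gives the robot as it stands.
- The arm moves only by the shell command python3 -m inch 'ROWS'. ROWS is JSON, one flat list of numbers, 7 for each row, row after row: the shift along the world's x, y, z in mm, then the turn, a rotation vector about the world's x, y, z in rad, then the opening in per cent of the stroke, from 0 (shut) to 100 (fully open). A call has 1 to 8 rows; each row is the pose to reach, as a shift and turn from the pose commanded when the call began; what a row does not reach only later rows make up. A row lasts 1/12 s, in which the tool goes at most 41.7 mm and 7.16 degrees, less where a joint would pass 70% of its speed; a pose out of reach is approached as far as the arm can. A call with a gripper value outside its range is refused whole. The fingers move at their own pace and stop on an object; the grip force is fixed at half the most. Time passes only in rows, so rows that repeat a pose let the fingers close. It gives the time, the measured TCP pose, the force, the opening and the grip force at its end, in the units of the state.
- bot.get_obs(): the state, without advancing time (a new reading comes with each control period).
- bot.camera(name): name is "scene" or "top" or "wrist"; returns the picture (384x512x3 uint8, blue, green, red); there is no depth.
- bot.camera_info(name): a dict with "intrinsics" (3x3 intrinsics, pixels), "camera_from_world" (4x4, takes a point from world to camera coordinates); the wrist camera has in their place "hand_eye" (4x4, takes a point from camera to tool coordinates, whose origin is the TCP and whose axes are the flange's). Camera axes: x right, y down, z forward; pixel columns grow to the right and rows downward; lengths in m; the calibration is good to about 2 mm. A picture is of the moment at which its call begins: read the wrist's pose just before it. camera_info takes no time and is no camera call.
- bot.job_done(): hands the job in; it is judged then, once.
Trained networks look in the newest picture that a camera, given by its name, has taken for a name from the list of things; names that differ only in an ending like _2 or _b are one class to them, and where a whole thing is asked for, a point or a joint stands for the part that bears it (a point fixed in the world has none). Each returns a list of dicts, best first, with "confidence" (0 to 1); they miss things now and then, are a little off and sometimes report something else, mostly with a low value. They report only what shows in the picture. A call takes as long as a camera call.
- bot.silhouettes(camera, target): "mask" (384x512 bool, what is visible of it) and "uv" ([column, row] in pixels, amid what is visible of it).
- bot.spot_point(camera, target): "uv" ([column, row] in pixels: a listed point, or the origin of a listed thing).
The state is a dict: "clock": time; "joint_pos": joint angles; "joint_vel": joint speeds; "tau": joint torques, N m; "eef_pos": TCP position; "tool_rot": TCP orientation; "ft_force": force on the tool from outside, world axes, zero at the start; "ft_torque": the same for the moment, N m; "grip_width": finger opening in m; "grasp_force": force on a finger pad.
Only numpy, scipy, OpenCV 4.12 (cv2) and the standard library are available. Lean on these libraries where they do the work, as an engineer would, in place of code of your own. Each camera call takes 0.05 s, during which the arm holds its last target. There are 200 camera calls.

TASK

Put the spatula away in the wooden cutlery tray: slide the cover of the spatula's compartment clear of it, push the spatula sideways across the tray until it drops flat into the compartment, then slide the cover back so that the compartment is completely covered again. Keep the spatula down on the tray, sliding it rather than lifting it, and leave the spoon in its own compartment and everything else on the worktop where it is.

Things in the scene. Friction and masses are not known exactly. Their poses are not given: they have to be found in the camera images.
- middle_board: Plain light-wood board, 250 (x) x 60 (y) x 22 mm high, fixed, the middle of the cutlery tray. Origin: centre of its underside, on the worktop. The two compartment blocks stand against its long sides, flush with it and parallel to it (tray 250 x 300 mm, deck 22 mm above the worktop all over, turned up to 0.2 rad); which block is on the left and which on the right varies. The spatula starts lying on it, askew.
- spatula_block: Light-wood block, 250 (x) x 120 (y) x 22 mm high, fixed, with the spatula's compartment cut in its top: 220 long (x) x 46 wide (y) x 12 mm deep, centred in the block. Origin: centre of its underside; it lies 90 mm to one side (+y or -y) of the middle board's origin. The compartment starts shut by a sliding cover; the room to slide it is on the side away from the middle board, where the spatula lies.
- slot (a point): Centre of the floor of the spatula's compartment, 10 mm above the worktop and 12 mm below the deck; x along the compartment, y across it.
- cover (a joint): Cover position (m) along the spatula block's y axis: 0 = centred (shut), range -0.060 to 0.060, starts within 3 mm of 0, no spring, no stop at 0, stays put, friction 1.5 N. Darker wooden plate 260 (x) x 62 (y) x 5 mm; underside 1 mm above the deck, top 28 mm above the worktop; it passes over the spatula only when that lies flat in the compartment. Shut, it overlaps the compartment by 8 mm each side.
- cover_bar (a point): Centre of the top of the finger bar in the middle of the cover. The bar is 60 long (x) x 12 wide (y) x 20 mm high, its top 48 mm above the worktop; pushing it from either side moves the cover.
- spatula: Flat black nylon spatula, straight-sided, 204 long (x) x 34 wide (y) x 8 mm thick, 50 g, loose; slotted blade (34 wide) towards +x, handle (30 wide) towards -x. Origin: middle of its length and width at its underside. It starts on the deck within 0.35 rad of the compartment's direction, blade away from the robot, up to 10 mm off lengthwise and sideways from the middle board's centre.
- spoon_block: Light-wood block of the same outside size as the spatula block, fixed, on the other side of the middle board; its compartment is shorter and wider, 200 x 50 x 12 mm deep, open, and holds the spoon. Origin: centre of its underside.
- spoon: Steel dessert spoon, 188 x 39 x 16 mm, lying in its own compartment; to be left there. Origin: middle of its outline at its underside.
- mug: White coffee mug, 60 x 84 x 49 mm, standing to the left of the tray; bystander. Origin: centre of its underside.
- salt: Salt shaker, 44 x 44 x 90 mm, standing to the right of the tray; bystander. Origin: centre of its underside.
- timer: Round kitchen timer, 68 x 69 x 70 mm, standing to the right of the tray; bystander. Origin: centre of its underside.
- tin: Low tin, 75 x 75 x 58 mm, standing to the left of the tray; bystander. Origin: centre of its underside.

How it is judged:
On the way, in this order (a step that is already met when the one before it is completed fails the run):
1. the cover is slid clear of the spatula's compartment ((value of joint cover above 0.05 m or value of joint cover below -0.05 m)), for 0.1 s.
2. the spatula lies flat on the floor of its compartment (z of spatula in the frame of slot below 0.006 m and x of spatula in the frame of slot between -0.012 and 0.012 m and y of spatula in the frame of slot between -0.012 and 0.012 m and angle between the x axis of spatula and the x axis of spatula_block, either way round below 0.12 rad and angle between spatula's own z axis and vertical below 0.15 rad), for 0.2 s.
At the end, for the whole second after the job is handed in: The spatula lies at rest, flat on the floor of its own compartment (origin within 6 mm of the floor, 12 mm of its centre each way, within 0.12 rad of its direction), the cover is within 7 mm of centred, so that the compartment is wholly covered, and the spoon is within 20 mm of where it was (all of step 2 and value of joint cover between -0.007 and 0.007 m and linear speed of spatula below 0.02 m/s and distance of spoon from where it was at the start of the episode below 0.02 m); the robot touches nothing.
It fails at once if the spatula is lifted off the tray (its origin more than 18 mm above the deck) (z of spatula in the frame of spatula_block above 0.04 m).
It fails at once if the spatula falls off the tray (z of spatula in the frame of spatula_block below 0.005 m).
It fails at once if the spoon is taken out of or shoved about in its compartment (distance of spoon from where it was at the start of the episode above 0.02 m).
It fails at once if a bystander is disturbed (moved more than 20 mm) (distance of any of mug, salt, timer, tin from where it was at the start of the episode above 0.02 m).
It also fails if it takes over 50 s, if anything falls off the work surface, if the arm or the gripper's body presses on something with over 40 N, if the wrist force passes 120 N, or if a joint passes its speed limit or range.

## Working session

There is one attempt and no reset: what is moved stays moved. The work goes in short steps, Python scripts to look and compute and a shell command to move; the robot and the scene stay as the last step left them, time stands still between calls to the robot, and variables do not carry over. Pictures are saved under pics/ and viewed, at most 10 in all, crops included, and the job is handed in when it is done.

```bash
mkdir -p pics; cat > h.py <<'E'
import numpy as np, cv2
from workcell import bot
def ray(cam,uv,z):
    i=bot.camera_info(cam);K=np.array(i["intrinsics"]);T=np.array(i["camera_from_world"])
    uv=np.atleast_2d(np.array(uv,float))
    d=np.c_[uv,np.ones(len(uv))]@np.linalg.inv(K).T@T[:3,:3]
    c=-T[:3,:3].T@T[:3,3]
    return c+d*((z-c[2])/d[:,2])[:,None]
def rect(cam,name,z):
    r=bot.silhouettes(cam,name)
    if not r: return None
    m=r[0]["mask"].astype(np.uint8)
    ys,xs=np.nonzero(m); P=ray(cam,np.c_[xs,ys],z)[:,:2]
    (c,s,a)=cv2.minAreaRect((P*1000).astype(np.float32))
    return r[0]["confidence"],np.round(c,1),np.round(s,1),round(a,2)
E
python3 - <<'E'
from h import *
o=bot.get_obs();print(o["eef_pos"],o["tool_rot"],o["clock"])
for c in("top",):
    im=bot.camera(c);cv2.imwrite("pics/%s0.png"%c,im)
    for n,z in(("middle_board",.022),("spatula_block",.022),("spoon_block",.022),("cover",.028),("spatula",.030),("spoon",.022),("mug",.049),("salt",.09),("timer",.07),("tin",.058)):
        print(n,rect(c,n,z))
    for n,z in(("cover_bar",.048),("spatula",.022),("spatula_block",0),("middle_board",0),("spoon_block",0)):
        r=bot.spot_point(c,n); print(n,[(x["confidence"],x["uv"],ray(c,x["uv"],z)[0]) for x in r[:2]])
print(bot.get_obs()["clock"])
E
```

```text
[0.19345874 0.46042755 0.25241898] [ 1.97586182e-01  9.80284982e-01 -1.01049322e-03 -1.83436595e-04] 0.0
middle_board (0.94, array([441.,   7.]), array([ 58.7, 249.3]), 81.47)
spatula_block (0.86, array([452.6,  97.1]), array([125.5, 262.9]), 82.17)
spoon_block (0.88, array([428.9, -81.5]), array([121.1, 253.3]), 81.59)
cover (0.67, array([453.8,  96.4]), array([ 62.5, 259. ]), 82.09)
spatula (0.8, array([441.4,   5.6]), array([ 31.9, 198. ]), 76.16)
spoon (0.54, array([453.4,  95.1]), array([124.4, 260.9]), 80.99)
mug (0.63, array([528.8, 443.4]), array([59.9, 74.8]), 89.93)
salt (0.69, array([ 454.9, -412.5]), array([50.4, 39.6]), 88.89)
timer (0.67, array([ 335.7, -505.3]), array([63.2, 62.1]), 43.3)
tin (0.65, array([340.8, 416.7]), array([85.1, 69.6]), 88.95)
cover_bar [(0.87, [238.2, 189.2], array([0.45806421, 0.10029064, 0.048     ]))]
spatula [(0.84, [262.5, 196.9], array([0.4289986 , 0.01075596, 0.022     ]))]
spatula_block [(0.84, [242.6, 189.7], array([0.45924278, 0.08681248, 0.        ]))]
middle_board [(0.91, [264.8, 197.5], array([0.42762396, 0.00213628, 0.        ])), (0.41, [377.8, 186.0], array([ 0.46342576, -0.43149303,  0.        ]))]
spoon_block [(0.63, [285.1, 198.8], array([ 0.4211492 , -0.07552807,  0.        ])), (0.22, [401.8, 215.6], array([ 0.34859947, -0.51843807,  0.        ]))]
0.8
```

View pics/top0.png

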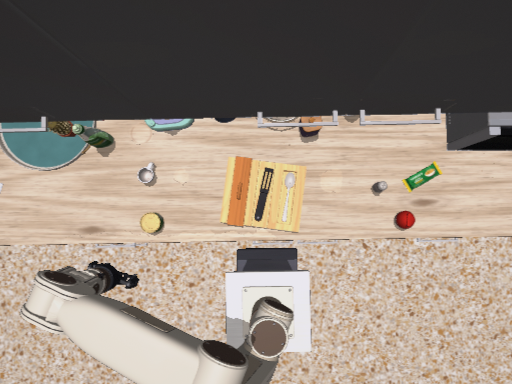

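The top view shows the tray at about pixels (222–305, 157–231). The cover and bar are on the left at (238,190), the black spatula is in the middle at (264,195), and the spoon is on the right at (288,197). The network's "spoon" mask was actually the cover, so I'm ignoring it. The tray is yawed about -8.4°. I'll move over it and measure with the wrist camera.

```bash
python3 -m inch '[237,-410,50,0,0,0.25,100, 237,-410,50,0,0,0.25,100, 237,-410,50,0,0,0.25,100, 237,-410,50,0,0,0.25,100, 237,-410,50,0,0,0.25,100, 237,-410,50,0,0,0.25,100, 237,-410,50,0,0,0.25,100, 237,-410,50,0,0,0.25,100]'; python3 -m inch '[94,-166,20,0,0,0,20, 94,-166,20,0,0,0,20, 94,-166,20,0,0,0,20, 94,-166,20,0,0,0,20, 94,-166,20,0,0,0,20, 94,-166,20,0,0,0,20]'
cat >> h.py <<'E'
from scipy.spatial.transform import Rotation as R
def wpose():
    o=bot.get_obs();H=np.eye(4);H[:3,:3]=R.from_quat(o["tool_rot"]).as_matrix();H[:3,3]=o["eef_pos"]
    i=bot.camera_info("wrist");return np.array(i["intrinsics"]),H@np.array(i["hand_eye"])
def wray(K,C,uv,z):
    uv=np.atleast_2d(np.array(uv,float));d=np.c_[uv,np.ones(len(uv))]@np.linalg.inv(K).T@C[:3,:3].T
    return C[:3,3]+d*((z-C[2,3])/d[:,2])[:,None]
def look(fn,things,points=()):
    K,C=wpose();im=bot.camera("wrist");cv2.imwrite("pics/"+fn,im)
    o=bot.get_obs();print("tcp",o["eef_pos"],"closing axis deg",np.degrees(np.arctan2(*R.from_quat(o["tool_rot"]).as_matrix()[1::-1,1])),"clock",o["clock"])
    for n,z in things:
        for r in bot.silhouettes("wrist",n)[:1]:
            m=r["mask"];ys,xs=np.nonzero(m);P=wray(K,C,np.c_[xs,ys],z)[:,:2]*1000
            edge=(xs.min()==0,xs.max()==511,ys.min()==0,ys.max()==383)
            c,s,a=cv2.minAreaRect(P.astype(np.float32));print(n,r["confidence"],np.round(c,1),np.round(s,1),round(a,2),"cut",np.any(edge))
    for n,z in points:
        for r in bot.spot_point("wrist",n)[:1]: print("pt",n,r["confidence"],r["uv"],np.round(wray(K,C,r["uv"],z)[0]*1000,1))
E
python3 - <<'E'
from h import *
look("w1.png",(("middle_board",.022),("spatula_block",.022),("spoon_block",.022),("cover",.028),("spatula",.030)),(("cover_bar",.048),("spatula",.022)))
E
```

```text
clock: 1.47
eef_pos: [0.3572, 0.1773, 0.2883]
tool_rot: [0.074, 0.997, 0.0, 0.0]
ft_force: [1.5, 0.6, -0.0]
grip_width: 0.0855
grasp_force: 0.0
clock: 1.97
eef_pos: [0.453, 0.0093, 0.308]
tool_rot: [0.077, 0.997, -0.001, 0.001]
ft_force: [0.7, -0.5, -0.9]
grip_width: 0.0172
grasp_force: 0.0
tcp [0.45167967 0.01114922 0.30767625] closing axis deg 81.25810131142443 clock 2.0167
middle_board 0.87 [442.9   9.4] [ 62.  250.3] 81.28 cut False
spatula_block 0.56 [456.6  98.4] [122.1 263.2] 81.67 cut False
spoon_block 0.57 [430.4 -79.4] [122.6 252.1] 81.79 cut False
cover 0.73 [456.   97.9] [ 63.3 258.4] 81.81 cut False
spatula 0.7 [442.3   8.7] [ 34.6 204.4] 75.84 cut False
pt cover_bar 0.62 [328.6, 145.1] [455.8  97.   48. ]
pt spatula 0.66 [251.3, 142.1] [442.4   4.9  22. ]
```

View pics/w1.png

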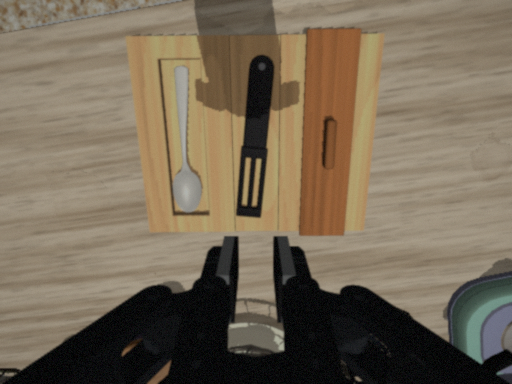

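The wrist view confirms the layout. The cover and bar are at (329,145), which is about (456,97.5) mm. The spatula is at (255,135), about (442,9) mm, and is -0.10 rad askew relative to the tray. Lengthwise it is already well centred. Next I'll straddle the bar with the gripper at 20%.

```bash
python3 -m inch '[4,87,0,0,0,0,25, 4,87,0,0,0,0,25, 4,87,0,0,0,0,25, 4,87,-40,0,0,0,25, 4,87,-80,0,0,0,25, 4,87,-120,0,0,0,25, 4,87,-160,0,0,0,25, 4,87,-160,0,0,0,25]'; python3 - <<'E'
from h import *
look("w2.png",(),(("cover_bar",.048),))
E
```

```text
clock: 3.03
eef_pos: [0.4481, 0.0994, 0.1405]
tool_rot: [0.073, 0.997, -0.002, -0.007]
ft_force: [-1.5, 0.2, -0.8]
grip_width: 0.0212
grasp_force: 0.0
tcp [0.45058349 0.09984412 0.14431979] closing axis deg 81.62431720954174 clock 3.0833
pt cover_bar 0.74 [255.4, 213.1] [454.6  97.7  48. ]
```

View pics/w2.png

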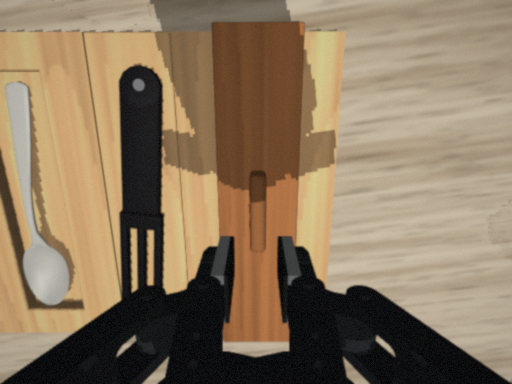

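The jaws at (225–290,270) straddle the bar's line at (258,212), so the aim is good. I'll go down around it.

```bash
python3 -m inch '[4,-2,-30,0,0,0,25, 4,-2,-60,0,0,0,25, 4,-2,-75,0,0,0,25, 4,-2,-84,0,0,0,25, 4,-2,-84,0,0,0,25, 4,-2,-84,0,0,0,20]'
```

```text
clock: 3.63
eef_pos: [0.4606, 0.0986, 0.0657]
tool_rot: [0.074, 0.997, 0.0, 0.002]
ft_force: [0.3, -0.1, 0.8]
grip_width: 0.0173
grasp_force: 0.0
```

```bash
python3 -m inch '[-3,0,-6,0,0,0,20, -1,10,-6,0,0,0,20, 0,20,-6,0,0,0,20, 2,30,-6,0,0,0,20, 3,40,-6,0,0,0,20, 4,50,-6,0,0,0,20, 5,57,-6,0,0,0,20, 5,57,-6,0,0,0,20]'; python3 -m inch '[0,0,0,0,0,0,20, 0,0,0,0,0,0,20]'; python3 - <<'E'
from h import *
look("w3.png",(),(("cover_bar",.048),))
bot.camera("top")
print(rect("top","cover",.028))
E
```

```text
clock: 4.3
eef_pos: [0.4641, 0.1575, 0.0578]
tool_rot: [0.073, 0.997, 0.001, 0.0]
ft_force: [0.4, -0.2, -0.6]
grip_width: 0.0171
grasp_force: 0.0
clock: 4.47
eef_pos: [0.4631, 0.1555, 0.0574]
tool_rot: [0.074, 0.997, 0.0, -0.001]
ft_force: [0.4, 0.2, -0.2]
grip_width: 0.0172
grasp_force: 0.0
tcp [0.46320232 0.15520107 0.05740947] closing axis deg 81.53625476962767 clock 4.5167
pt cover_bar 0.88 [254.2, 266.5] [463.7 154.6  48. ]
(0.72, array([538.8, 137.3]), array([ 56.9, 102.9]), 89.17)
```

View pics/w3.png

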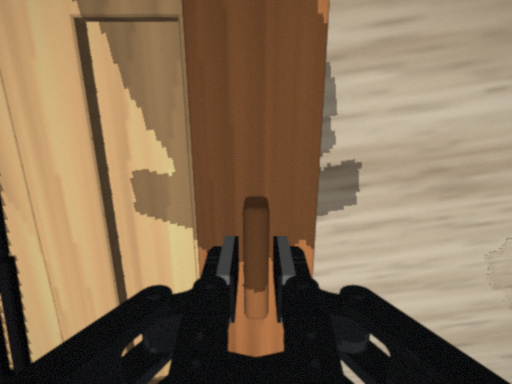

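The cover is fully open, with the bar at (256,255) about 57 mm along. The empty compartment shows at (80–195, 20–300). I'll lift and check the wrist joint before turning.

```bash
python3 -m inch '[0,0,40,0,0,0,20, 0,0,70,0,0,0,20, -5,-40,70,0,0,-0.12,40, -10,-80,70,0,0,-0.24,60, -15,-120,70,0,0,-0.36,80, -20,-160,70,0,0,-0.48,100, -27,-190,70,0,0,-0.6,100, -27,-190,70,0,0,-0.72,100]'; python3 -c "
from h import *
o=bot.get_obs();print(o['joint_pos'],o['eef_pos'])"
```

```text
clock: 5.33
eef_pos: [0.435, -0.0396, 0.1277]
tool_rot: [0.426, 0.904, -0.001, -0.0]
ft_force: [-0.2, -0.2, 0.1]
grip_width: 0.0851
grasp_force: 0.0
[-0.08942543  0.22012091 -0.37098053  0.98057862 -0.0019601   0.79179172] [ 0.43502604 -0.03956041  0.12772271]
```

```bash
python3 -m inch '[0,0,0,0,0,-0.12,100, 0,0,0,0,0,-0.24,100, 0,0,0,0,0,-0.36,100, 0,0,0,0,0,-0.48,100, 0,0,0,0,0,-0.6,100, 0,0,0,0,0,-0.72,100, 0,0,0,0,0,-0.836,100, 0,0,0,0,0,-0.836,100]'; python3 - <<'E'
from h import *
look("w4.png",(("spatula",.030),),(("spatula",.022),("cover_bar",.048)))
E
```

```text
clock: 6.0
eef_pos: [0.4365, -0.0351, 0.1277]
tool_rot: [0.753, 0.658, 0.0, -0.0]
ft_force: [-0.2, 0.7, -0.2]
grip_width: 0.0854
grasp_force: 0.0
tcp [ 0.43654842 -0.03506313  0.12773399] closing axis deg -7.518727122066177 clock 6.05
spatula 0.63 [442.2   9.2] [ 34.5 203. ] 75.83 cut False
pt spatula 0.7 [250.4, 136.4] [439.1  10.   22. ]
```

View pics/w4.png

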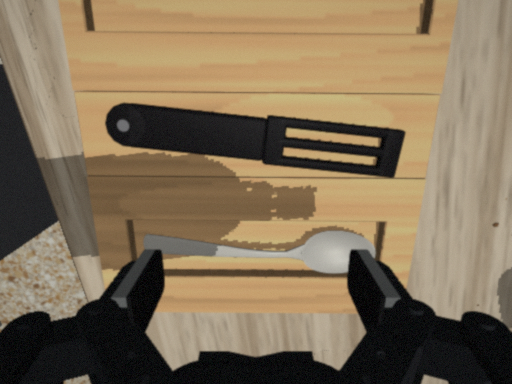

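The picture shows the spatula ahead of the open jaws at (105–405, 105–175), with the fingers above the strip between it and the spoon. I'll lower in steps and watch the force.

```bash
python3 -m inch '[0,0,-40,0,0,-0.013,100, 0,0,-70,0,0,-0.013,100, 0,0,-76,0,0,-0.013,100, 0,0,-80,0,0,-0.013,100, 0,0,-80,0,0,-0.013,100, 0,0,-80,0,0,-0.013,100]'; python3 - <<'E'
from h import *
look("w5.png",(),())
E
```

```text
clock: 6.7
eef_pos: [0.4379, -0.0349, 0.0488]
tool_rot: [0.757, 0.654, 0.001, 0.001]
ft_force: [0.1, -0.3, 0.6]
grip_width: 0.0855
grasp_force: 0.0
tcp [ 0.43817437 -0.0349741   0.04912383] closing axis deg -8.347360572423955 clock 6.75
```

View pics/w5.png

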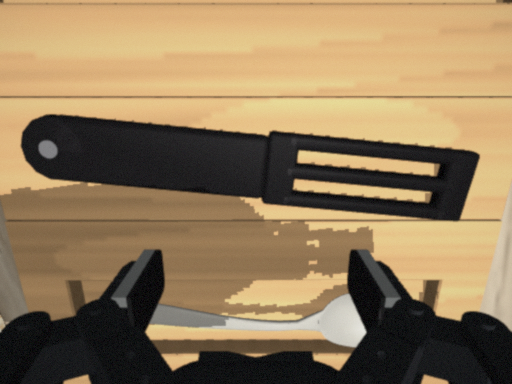

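The fingertips at (150,255) and (365,255) still seem to be above the deck. I'll feel down in small steps.

```bash
for r in 1; do python3 -m inch '[0,0,-4,0,0,0,100, 0,0,-4,0,0,0,100, 0,0,-4,0,0,0,100]'; python3 -m inch '[0,0,-3,0,0,0,100, 0,0,-3,0,0,0,100, 0,0,-3,0,0,0,100]';  python3 -m inch '[0,0,-3,0,0,0,100, 0,0,-3,0,0,0,100, 0,0,-3,0,0,0,100]'; done | egrep 'eef|force'
```

```text
eef_pos: [0.4371, -0.0349, 0.0442]
ft_force: [-0.4, 0.3, -0.3]
grasp_force: 0.0
eef_pos: [0.4365, -0.0349, 0.0406]
ft_force: [0.3, 0.3, -1.2]
grasp_force: 0.0
eef_pos: [0.4365, -0.0348, 0.0375]
ft_force: [-0.4, -0.3, -0.9]
grasp_force: 0.0
```

```bash
python3 -m inch '[0,0,-3,0,0,0,100, 0,0,-4,0,0,0,100, 0,0,-4,0,0,0,100, 0,0,-4,0,0,0,100]' | egrep 'eef|force'; python3 -m inch '[1,6,-4,0,0,0,100, 2,12,-4,0,0,0,100, 3,18,-4,0,0,0,100, 3,24,-4,0,0,0,100, 4,30,-4,0,0,0,100, 4,30,-4,0,0,0,100]' | egrep 'eef|force'; python3 - <<'E'
from h import *
look("w6.png",(("spatula",.030),),())
E
```

```text
eef_pos: [0.4366, -0.0348, 0.0335]
ft_force: [-0.1, 0.4, -0.1]
grasp_force: 0.0
eef_pos: [0.4421, -0.0056, 0.0309]
ft_force: [-1.0, -4.7, 10.0]
grasp_force: 5.1
tcp [ 0.44206241 -0.00558612  0.03093506] closing axis deg -8.339242568053134 clock 8.3833
spatula 0.6 [441.7  23. ] [ 35.4 203. ] 82.75 cut True
```

View pics/w6.png

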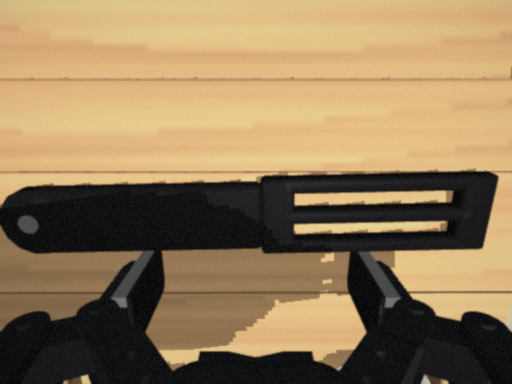

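The spatula is now squared against both fingertips, at (0–495, 175–250). The tips are just touching the deck with about 10 N, so I'll raise 2 mm and continue, biased 3 mm toward +u.

```bash
python3 -m inch '[0,0,3,0,0,0,100, 2,8,3,0,0,0,100, 4,16,3,0,0,0,100, 5,24,3,0,0,0,100, 7,32,3,0,0,0,100, 8,40,3,0,0,0,100, 10,48,3,0,0,0,100, 10,48,3,0,0,0,100]' | egrep 'eef|force'; python3 - <<'E'
from h import *
look("w7.png",(("spatula",.030),("cover",.028)),(("cover_bar",.048),))
E
```

```text
eef_pos: [0.4512, 0.0449, 0.0326]
ft_force: [0.1, 0.7, -0.1]
grasp_force: 0.0
tcp [0.45094113 0.04421976 0.03259893] closing axis deg -8.253803860577051 clock 9.15
spatula 0.98 [451.3  74.5] [ 35.  202.6] 82.92 cut False
cover 0.59 [464.7 137.4] [ 28.  190.5] 81.78 cut True
```

View pics/w7.png

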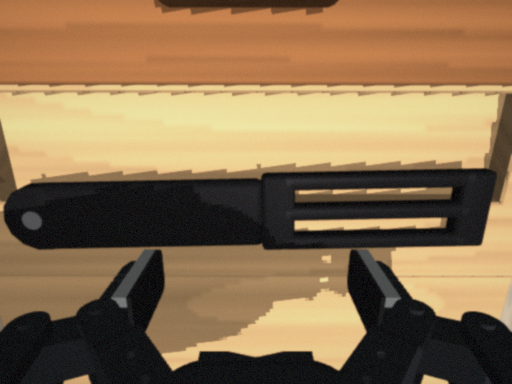

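The spatula at (5–492, 170–248) is square, about 1 mm off lengthwise, and its leading half is over the open compartment. One last slow push.

```bash
python3 -m inch '[1,4,0,0,0,0,100, 2,8,0,0,0,0,100, 3,11,0,0,0,0,100, 3,14,0,0,0,0,100, 4,17,0,0,0,0,100, 4,20,0,0,0,0,100, 4,23,0,0,0,0,100, 4,23,0,0,0,0,100]' | egrep 'eef|force'; python3 - <<'E'
from h import *
look("w8.png",(("spatula",.018),),())
E
```

```text
eef_pos: [0.4547, 0.0667, 0.0327]
ft_force: [0.3, 0.7, -0.4]
grasp_force: 0.0
tcp [0.45468386 0.06649611 0.03269099] closing axis deg -8.329933816737434 clock 10.0167
```

View pics/w8.png

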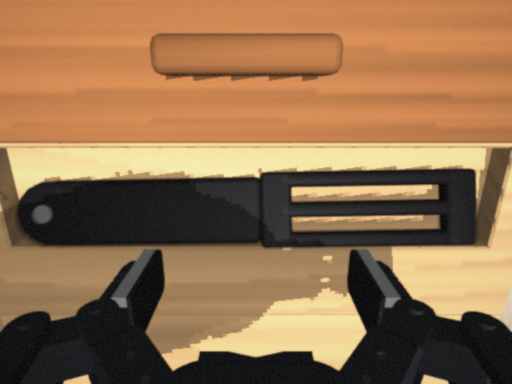

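It has dropped in: the spatula looks smaller (20–475) and sits between the compartment walls. I'll lift, check it numerically, and turn back to straddle the bar.

```bash
python3 -m inch '[0,-3,30,0,0,0,100, 0,-3,70,0,0,0,100, 0,-10,110,0,0,0,100, 0,-20,140,0,0,0,100, 0,-20,140,0,0,0,100, 0,-20,140,0,0,0,100]' | egrep 'eef|force'; python3 - <<'E'
from h import *
look("w9.png",(("spatula",.018),("cover",.028)),(("cover_bar",.048),("slot",.01)))
E
python3 -m inch '[1,15,0,0,0,0.12,100, 3,30,0,0,0,0.24,80, 4,45,0,0,0,0.36,60, 6,60,0,0,0,0.48,40, 7,75,0,0,0,0.6,30, 9,90,0,0,0,0.72,30, 9,108,0,0,0,0.84,30, 9,108,0,0,0,0.84,30]' | egrep 'eef|force'
python3 -m inch '[0,0,0,0,0,0.12,30, 0,0,0,0,0,0.24,30, 0,0,0,0,0,0.36,30, 0,0,0,0,0,0.48,30, 0,0,0,0,0,0.6,30, 0,0,0,0,0,0.72,30, 0,0,0,0,0,0.73,30, 0,0,0,0,0,0.73,30]' | egrep 'eef|force'
python3 - <<'E'
from h import *
look("w10.png",(("spatula",.018),("cover",.028)),(("cover_bar",.048),))
E
```

```text
eef_pos: [0.4563, 0.0459, 0.1748]
ft_force: [-0.6, 0.4, -0.9]
grasp_force: 0.0
tcp [0.45487276 0.04597332 0.17304178] closing axis deg -8.402819498080184 clock 10.6167
spatula 0.39 [464.9 155.3] [ 64.3 269.7] 81.65 cut True
cover 0.66 [464.8 154.3] [ 62.  259.1] 81.65 cut True
pt cover_bar 0.64 [242.4, 39.1] [464.1 156.5  48. ]
pt slot 0.66 [244.3, 117.4] [455.3  99.4  10. ]
eef_pos: [0.4632, 0.1565, 0.1713]
ft_force: [0.5, -0.1, -0.2]
grasp_force: 0.0
eef_pos: [0.4632, 0.1537, 0.1718]
ft_force: [0.8, 0.0, 0.1]
grasp_force: 0.0
tcp [0.46329444 0.15376966 0.17199784] closing axis deg 81.37887497679881 clock 12.2
spatula 0.95 [453.8  93. ] [ 35.1 202.2] 83.29 cut False
cover 0.56 [464.4 154.7] [ 61.6 258. ] 81.55 cut False
pt cover_bar 0.91 [256.3, 191.3] [464.8 153.8  48. ]
```

```bash
python3 -c "
import cv2
a=cv2.imread('pics/w9.png');b=cv2.imread('pics/w10.png')
c=cv2.vconcat([cv2.resize(a[70:180,60:460],(800,220),interpolation=2),cv2.rotate(cv2.resize(b[20:345,40:240],(374,608)),0)[:370,:600].copy() if 0 else cv2.resize(cv2.rotate(b[10:330,60:230],cv2.ROTATE_90_COUNTERCLOCKWISE),(800,370))[:, :800]])
cv2.imwrite('pics/crop.png',c)"
```

```text
(no output)
```

View pics/crop.png

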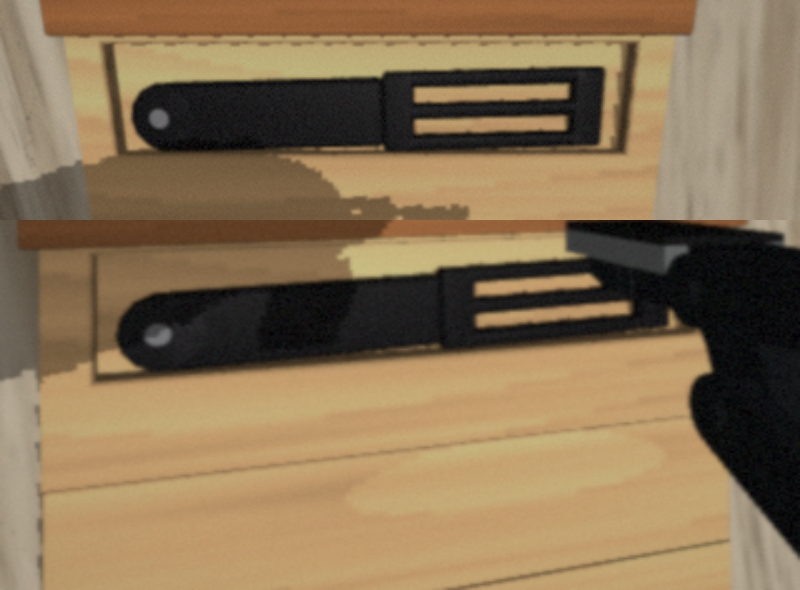

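The crop shows the spatula flat inside the compartment, with the floor rim visible all round. Now I'll take the bar back by about 57.5 mm to bring it to (456,97.6).

```bash
python3 -m inch '[0,1,-40,0,0,0,30, 0,1,-75,0,0,0,30, 0,1,-90,0,0,0,30, 0,1,-105,0,0,0,30, 0,1,-114,0,0,0,30, 0,1,-114,0,0,0,25, 0,1,-114,0,0,0,20, 0,1,-114,0,0,0,20]' | egrep 'eef|force|width'
python3 -m inch '[-1,-10,0,0,0,0,20, -3,-20,0,0,0,0,20, -4,-30,0,0,0,0,20, -6,-40,0,0,0,0,20, -7,-48,0,0,0,0,20, -8,-54,0,0,0,0,20, -8,-57,0,0,0,0,20, -8,-57,0,0,0,0,20]' | egrep 'eef|force'
python3 -m inch '[0,0,0,0,0,0,20, 0,0,0,0,0,0,20]' | egrep 'eef|force'
python3 - <<'E'
from h import *
look("w11.png",(),(("cover_bar",.048),))
E
```

```text
eef_pos: [0.4646, 0.1554, 0.0597]
ft_force: [0.3, -0.2, 0.8]
grip_width: 0.0172
grasp_force: 0.0
eef_pos: [0.4549, 0.0968, 0.0585]
ft_force: [0.6, 0.6, -0.5]
grasp_force: 0.0
eef_pos: [0.4551, 0.0978, 0.0583]
ft_force: [0.8, 0.8, -0.0]
grasp_force: 0.0
tcp [0.45523192 0.09803384 0.0583331 ] closing axis deg 81.60005398822395 clock 13.9
pt cover_bar 0.76 [255.2, 263.3] [454.5  97.6  48. ]
```

```bash
python3 -m inch '[0,0,15,0,0,0,25, 0,0,50,0,0,0,30, 0,0,90,0,0,0,30, -4,-40,130,0,0,0,30, -4,-80,170,0,0,0,30, -4,-87,210,0,0,0,30, -4,-87,240,0,0,0,30, -4,-87,250,0,0,0,30]' | egrep 'eef|force'; python3 -m inch '[0,0,0,0,0,0,30, 0,0,0,0,0,0,30, 0,0,0,0,0,0,30]' | egrep 'eef|force'
python3 - <<'E'
from h import *
look("w12.png",(("middle_board",.022),("cover",.028),("spatula",.03)),(("cover_bar",.048),))
E
```

```text
eef_pos: [0.4525, 0.0099, 0.3132]
ft_force: [0.7, 0.2, 0.0]
grasp_force: 0.0
eef_pos: [0.4512, 0.0113, 0.3077]
ft_force: [0.9, -0.7, -0.2]
grasp_force: 0.0
tcp [0.45089087 0.01141958 0.30715503] closing axis deg 81.62533573267513 clock 14.9167
middle_board 0.73 [442.6   9.5] [ 61.7 249.9] 81.62 cut False
cover 0.92 [456.6  98.3] [ 62.6 260.4] 81.87 cut False
pt cover_bar 0.79 [326.8, 149.1] [456.8  96.9  48. ]
```

The cover is 89.9 mm from the board's centre, against 90 mm when shut, and the spatula no longer shows.

```bash
python3 -c "
from workcell import bot
print(bot.job_done())"
```

```text
the job is handed in; nothing more can be done
None
```

I handed the job in at about 15 s on the robot clock: the spatula lies flat in its compartment, the cover is back over it (measured within about 1 mm of centred), and I kept the arm clear of the spoon and everything else; no verdict came back.

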